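# Open the jar of brass olives

## Task

Lift the green cover plate off the two pins of the grey spares station and lay it flat, right way up, on the middle of the cork mat. Then unscrew the tight brass cap of the glass jar, which the station's square well braces: turn it anticlockwise, stop turning as soon as the threads let go, and lift it straight off without pulling the jar out of the well. Finish while still holding the cap level, a finger's breadth or two directly above the open jar, and leave the other things on the worktop where they are.

Things in the scene. Friction and masses are not known exactly. Their poses are not given: they have to be found in the camera images.
- station: Grey plastic spares station, fixed to the worktop: block 110 (x) x 210 (y) x 35 mm high with a 62 mm square well in the middle (floor 8 mm above the worktop). At y = -85 and +85 mm of its frame stand pillars 22 x 20 mm, up to 104 mm, each topped by a steel pin 8 mm in diameter and 12 mm high. Origin: centre of its underside, on the worktop; z up. It is at a different place and yaw each time, to the left or the right of the mat
- cover: Green cover plate, 70 (x) x 200 (y) x 5 mm, 0.2 kg, origin at the centre of its underside, z up. It starts loose on the pillars' shoulders (underside 104 mm up, 12 mm above the jar's cap), its two 11 mm holes over the pins (lift it 10 mm straight up or more to clear them)
- cover_handle (a point): Where to grip the cover: point in its upright black rib handle, which is 14 mm thick (along the cover's x), 75 mm long (along its y) and 36 mm tall, standing on the plate. The point lies 29 mm above the cover's underside, 24 mm above the plate's upper face and 12 mm below the rib's top; axes as the cover's
- mat_top (a point): Centre of the upper face of the cork mat, 130 (x) x 240 (y) x 3 mm, fixed on the worktop; axes along its sides, z up
- jar: Square glass jar with brass compression olives in it, 60 x 60 mm, 0.4 kg, standing loose in the station's square well with 1 mm of play on each side, so that it cannot turn. Origin: centre of its underside. Its axes are the station's at the start
- jar_mid (a point): Point on the jar's axis, 35 mm above its underside (43 mm above the worktop when seated in the well)
- jar_rim (a point): Centre of the jar's mouth, at the top of its glass neck, 73 mm above its underside (81 mm above the worktop); axes as the jar's. Neck 41 mm in diameter, with a black springy rubber seal ring (up to 25 N, which presses the cap against its threads) on it that rises 2 mm when the cap comes off
- cap: Round brass-coloured cap of the jar, 57 mm in diameter, 22 mm high, 0.03 kg, origin at the centre of its lower edge, z up. At the start it is screwed tight: 0.5 to 0.8 N m needed. It does not rise while turning. Threads let go after about 50 degrees anticlockwise seen from above; beyond about 90 degrees it runs into the next thread. 60 to 75 degrees is right, then it lifts straight off; before that, lifting it takes the jar along
- cap_mid (a point): Centre of the cap, half-way up (11 mm above its lower edge, 11 mm below its top); coincides with jar_rim while the cap is screwed on. Grip the cap here across its diameter, from above, at any yaw: the worktop block is 46 mm lower, and the pillars (top of pins 116 mm above the worktop) stand 85 mm to either side along the station's y
- cap_mark (a point): Point in the cap, 20 mm off its axis along its x at mid height, below the red dot (10 mm) on its top. At the start it lies along the jar's +x, so the cap's yaw less the jar's is the angle unscrewed
- hammer: Bystander: hammer, 280 mm long, on the worktop's left; origin at its underside
- gauge_case: Bystander: blue plastic pressure gauge case, 110 x 150 x 50 mm; origin: centre of its underside
- socket_box: Bystander: stainless steel socket set box, 120 x 240 x 55 mm; origin: centre of its underside
- stool: Bystander: aluminium step stool folded flat, 440 x 260 x 52 mm, lying on the worktop's right; origin: centre of its underside
- inhibitor: Bystander: white bottle with a red cap, 72 mm in diameter, 200 mm high; origin: centre of its underside
- wrench: Bystander: steel wrench, 220 mm long, on the worktop's left; origin at its underside
Things that resemble listed ones, but are neither listed nor needed, are in the scene too. Of the things that look like the jar, the smallest one is meant. What is shaped like the station but orange is not meant.

How it is judged (in metres and radians):
On the way, in this order (a step that is already met when the one before it is completed fails the run):
1. the cover lies flat and released on the middle of the cork mat, the cap still tight (z of cover in the frame of mat_top between -0.004 and 0.006 m and horizontal distance between cover and mat_top below 0.05 m and angle between cover's own z axis and vertical below 0.08 rad and contact force between the fingers and cover below 0.1 N and linear speed of cover below 0.03 m/s and z of jar_mid in the frame of station below 0.047 m and horizontal distance between jar_mid and station below 0.006 m and angle between jar_mid's own z axis and vertical below 0.06 rad and z of cap_mid in the frame of jar_rim below 0.006 m and y of cap_mark in the frame of jar_rim below 0.006 m), for 0.2 s.
2. the cap has been turned anticlockwise by over 43 degrees on the jar, until the threads let go (z of cap_mid in the frame of jar_rim below 0.006 m and y of cap_mark in the frame of jar_rim above 0.0135 m and horizontal distance between cap_mid and jar_rim below 0.005 m), for 0.1 s.
At the end, for the whole second after the job is handed in: Cover flat on the cork mat, released, centre within 50 mm of the mat's; jar upright in its well; gripper holds the cap level (0.2 rad), centre within 20 mm of the jar's axis and 15 to 60 mm above its screwed-on height, touching neither jar nor station (z of cover in the frame of mat_top between -0.004 and 0.006 m and horizontal distance between cover and mat_top below 0.05 m and angle between cover's own z axis and vertical below 0.08 rad and contact force between the fingers and cover below 0.1 N and linear speed of each of cover, cap below 0.03 m/s and z of cap_mid in the frame of jar_rim between 0.015 and 0.06 m and horizontal distance between cap_mid and jar_rim below 0.02 m and angle between cap_mid's own z axis and vertical below 0.2 rad and contact force between the fingers and cap above 2 N and contact force between cap and jar below 0.1 N and contact force between cap and station below 0.1 N and z of jar_mid in the frame of station below 0.047 m and horizontal distance between jar_mid and station below 0.006 m and angle between jar_mid's own z axis and vertical below 0.06 rad); the arm keeps its last pose, push and grip.
It fails at once if the jar is pulled out of its well (raised over 10 mm) or tipped (z of jar_mid in the frame of station above 0.053 m or angle between jar_mid's own z axis and vertical above 0.15 rad).
It fails at once if the cap is turned on past 95 degrees while still on the jar (z of cap_mid in the frame of jar_rim below 0.006 m and horizontal distance between cap_mid and jar_rim below 0.005 m and x of cap_mark in the frame of jar_rim below -0.0035 m).
It fails at once if the cover is turned over (angle between cover's own z axis and vertical above 1 rad).
It fails at once if another thing on the worktop is moved by more than 30 mm (distance of any of hammer, gauge_case, socket_box, stool, inhibitor, wrench from where it was at the start of the episode above 0.03 m).
It also fails if it takes over 51 s, if anything falls off the work surface, if the arm or the gripper's body presses on something with over 40 N, if the wrist force passes 120 N, or if a joint passes its speed limit or range.

## Robot

A 7-joint arm with a two-finger parallel gripper is mounted at the origin on the work surface. World frame = base frame: x ahead of the robot, y to its left, z up, the work surface at z = 0. Lengths are in mm, angles in rad, forces in N, time in s.
With the tool pointing down it reaches from about 400 to 875 mm from the base axis. Payload 4.4 kg.
Tool frame: the origin (TCP) lies midway between the tips of the shut fingers; the grasp point (between the pads) lies 19 mm behind it; z points along the fingers, y is the line along which they close (so a half turn about z gives the same grasp; the last joint's range is limited). The gripper opens to 85 mm and grips with 20 to 120 N. Pads are 22 mm wide; open, the fingers measure 114 mm over their backs; the gripper's body (76 mm by 85 mm) begins 54 mm behind the grasp point. The pads swing forward as they close: fully open they stand 13 mm farther back than shut.
Start: joints at [-1.367, 0.628, 0.038, 1.517, -0.027, 0.996, -0.02], TCP at [173.225, 626.507, 231.313] pointing down, gripper open.
Joint ranges: [-3.06, 3.06], [-0.37, 2.12], [-1.25, 1.32], [0.18, 2.47], [-1.1, 4.24], [0.23, 1.98], [-2.94, 2.94]. Speed limits (rad/s): [2.57, 2.57, 3.14, 3.14, 3.14, 3.14, 3.14].

## Interface

Orientations are given as [roll, pitch, yaw] about the fixed x, y, z axes, in that order (R = Rz(yaw) Ry(pitch) Rx(roll)).
In Python, from cell import ctrl gives the robot as it stands.
- The arm moves only by the shell command python3 -m handwheel 'ROWS'. ROWS is JSON, a list of rows, each a list of 3 entries, a list of its own where there are three numbers: the turn, a rotation vector about the tool's x, y, z in degrees, then the shift along the tool's x, y, z in m, then the closure, from 0 (fully open) to 1 (shut). A call has 1 to 5 rows; each row shifts and turns the commanded pose from where the row before left it, along the tool's axes as they then stand; what a row does not reach is not made up. A row lasts 1/12 s, in which the tool goes at most 41.7 mm and 7.16 degrees, less where a joint would pass 70% of its speed; a pose out of reach is approached as far as the arm can. A call is refused whole if a number of a shift passes 0.0417 or a number of a turn 7.16, either way. A call with a gripper value outside its range is refused whole. The fingers move at their own pace and stop on an object; the grip force is fixed at half the most. Time passes only in rows, so rows that do not move let the fingers close. It gives the time, the measured TCP pose, the force, the opening and the grip force at its end, in the units of the state.
- ctrl.read_state(): the state, without advancing time (a new reading comes with each control period).
- ctrl.get_image(name): name is "scene" or "top"; returns a dict with "pixels" (420x560x3 uint8, red, green, blue), "fx", "fy", "cx", "cy" (pixels), "pose" (4x4, takes a point from camera to world coordinates). Camera axes: x right, y up, looking along -z (the intrinsics and any distortion apply to the point x, -y, -z); pixel columns grow to the right and rows downward; lengths in mm; the calibration is good to about 2 mm. A picture is of the moment at which its call begins. There is no depth.
- ctrl.finish_job(): hands the job in; it is judged then, once.
The state is a dict: "clock": time; "qpos": joint angles; "qd": joint speeds; "tau": joint torques, N m; "eef_pos": TCP position; "tool_rot": TCP orientation; "force": force on the tool from outside, world axes, zero at the start; "torque": the same for the moment, N m; "width": finger opening in mm; "gripper_force": force on a finger pad.
Only numpy, scipy, OpenCV 4.12 (cv2) and the standard library are available. Lean on these libraries where they do the work, as an engineer would, in place of code of your own. Each camera call takes 0.05 s, during which the arm holds its last target. There are 200 camera calls.

## Working session

There is one attempt and no reset: what is moved stays moved. The work goes in short steps, Python scripts to look and compute and a shell command to move; the robot and the scene stay as the last step left them, time stands still between calls to the robot, and variables do not carry over. Pictures are saved under pics/ and viewed, at most 10 in all, crops included, and the job is handed in when it is done.

```bash
mkdir -p pics; ls
cat > h.py <<'E'
import numpy as np, cv2
from cell import ctrl
def grab(n,fn=None):
    im=ctrl.get_image(n)
    if fn: cv2.imwrite('pics/'+fn,cv2.cvtColor(im['pixels'],cv2.COLOR_RGB2BGR))
    return im
def ray(im,u,v):
    T=np.array(im['pose']); d=np.array([(u-im['cx'])/im['fx'],-(v-im['cy'])/im['fy'],-1.])
    return T[:3,3],T[:3,:3]@d
def onz(im,u,v,z):
    o,d=ray(im,u,v); return o+d*(z-o[2])/d[2]
def proj(im,p):
    T=np.array(im['pose']); c=T[:3,:3].T@(np.array(p)-T[:3,3])
    return im['cx']+im['fx']*c[0]/-c[2], im['cy']-im['fy']*c[1]/-c[2]
E
python3 - <<'E'
from h import *
for n in('scene','top'):
    im=grab(n,n+'1.png'); print(n,{k:im[k] for k in im if k!='pixels'})
s=ctrl.read_state(); print(s['eef_pos'],s['tool_rot'],s['clock'],s['width'])
E
```

```text
pics
scene {'fx': 401.77140721480293, 'fy': 401.77140721480293, 'cx': 283.5407115577279, 'cy': 209.80645449993315, 'pose': array([[-2.91660301e-02, -6.47433659e-01,  7.61563523e-01,
         1.45233047e+03],
       [ 9.99527041e-01, -1.14596389e-02,  2.85371858e-02,
         4.96585797e+01],
       [-9.74869160e-03,  7.62035651e-01,  6.47461681e-01,
         9.14992089e+02],
       [ 0.00000000e+00,  0.00000000e+00,  0.00000000e+00,
         1.00000000e+00]])}
top {'fx': 408.3351450164697, 'fy': 408.3351450164697, 'cx': 274.63387040603374, 'cy': 203.30553237841283, 'pose': array([[ 8.97082294e-02,  9.72208682e-01, -2.16246877e-01,
         2.13207439e+02],
       [-9.95954484e-01,  8.87018585e-02, -1.43752192e-02,
         4.61572046e+00],
       [ 5.20578692e-03,  2.16661622e-01,  9.76232883e-01,
         1.34323041e+03],
       [ 0.00000000e+00,  0.00000000e+00,  0.00000000e+00,
         1.00000000e+00]])}
[173.07113946 625.96096609 230.48601121] [-3.13990304e+00  4.00989011e-06  2.87178890e+00] 0.1 85.50016735735504
```

View pics/scene1.png

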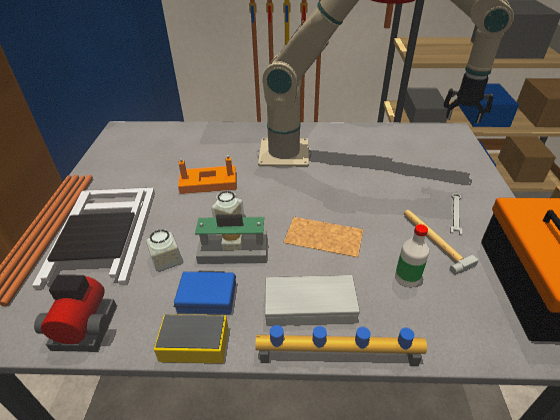

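View pics/top1.png

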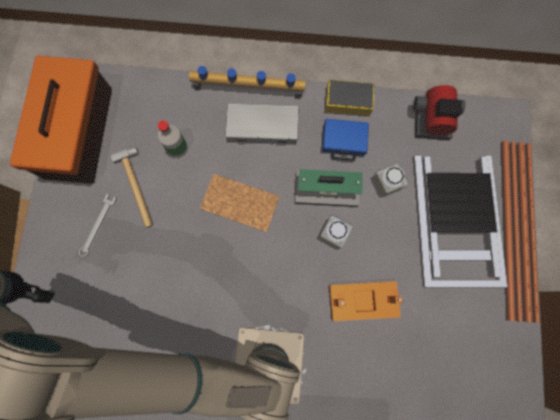

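The green cover on the grey station is at about (330,182) in the top view and (231,226) in the scene view. The mat is at (240,202) in the top view. Decoy jars stand at (337,232) and (391,178) in the top view, and the orange decoy is far off.

Run:
```python
from h import *
for n in('top','scene'):
    im=grab(n); hsv=cv2.cvtColor(im['pixels'],cv2.COLOR_RGB2HSV)
    m=cv2.inRange(hsv,(65,90,40),(90,255,255))
    mm=cv2.inRange(hsv,(8,90,120),(20,200,255))
    for name,mk,z in(('green',m,109),('mat',mm,3)):
        mk=cv2.morphologyEx(mk,cv2.MORPH_CLOSE,np.ones((7,7)))
        cs=[c for c in cv2.findContours(mk,0,1)[0] if cv2.contourArea(c)>400]
        for c in cs:
            r=cv2.minAreaRect(c); box=cv2.boxPoints(r)
            P=np.array([onz(im,*b,z)[:2] for b in box])
            q=cv2.minAreaRect(P.astype(np.float32))
            e=[P[1]-P[0],P[2]-P[1]]; e=max(e,key=np.linalg.norm)
            print(n,name,np.round(r[0]),cv2.contourArea(c),'ctr',P.mean(0).round(1),'size',[round(float(np.linalg.norm(P[i]-P[i-1])),1) for i in(1,2)],'longaxis yaw',np.degrees(np.arctan2(e[1],e[0])).round(1))
```

```text
top green [330. 181.] 936.0 ctr [ 573.4 -143.2] size [60.7, 187.3] longaxis yaw -88.1
top mat [366. 301.] 2434.5 ctr [ 219.7 -295.7] size [231.8, 115.2] longaxis yaw -81.6
top mat [239. 202.] 2520.5 ctr [504.4 144.1] size [129.3, 242.5] longaxis yaw -104.3
top mat [136. 192.] 418.5 ctr [509.3 493.7] size [24.0, 256.4] longaxis yaw -152.5
top mat [520. 232.] 4993.0 ctr [ 503.4 -795.7] size [106.7, 615.6] longaxis yaw 179.9
top mat [ 51. 113.] 6773.0 ctr [772.3 839.1] size [452.1, 235.5] longaxis yaw 2.0
scene green [229. 226.] 719.0 ctr [ 578.4 -145.9] size [206.6, 65.8] longaxis yaw 91.0
scene mat [341. 343.] 1668.5 ctr [893.9 167. ] size [39.9, 436.1] longaxis yaw 90.0
scene mat [323. 236.] 1990.0 ctr [504.2 140.1] size [138.8, 256.5] longaxis yaw 74.6
scene mat [ 36. 232.] 3217.0 ctr [ 452.4 -810.2] size [671.1, 185.7] longaxis yaw -176.4
scene mat [206. 175.] 673.5 ctr [ 167.3 -300.3] size [238.1, 228.0] longaxis yaw 97.5
scene mat [522. 176.] 572.5 ctr [155.1 921.7] size [222.3, 279.2] longaxis yaw 52.1
scene mat [503. 122.] 915.5 ctr [-281.  1016.3] size [266.8, 520.8] longaxis yaw 81.6
scene mat [442.  50.] 1370.5 ctr [-1264.4   999.8] size [416.2, 518.7] longaxis yaw -17.9
```

```bash
cat >> h.py <<'E'
from scipy.spatial.transform import Rotation as Ro
def delta(target,yaw=None):
    s=ctrl.read_state(); R=Ro.from_euler('xyz',s['tool_rot']).as_matrix()
    d=R.T@(np.array(target)-np.array(s['eef_pos']))
    out={'shift_m':(d/1000).round(4).tolist()}
    if yaw is not None:
        Rt=Ro.from_euler('xyz',[np.pi,0,np.radians(yaw)]).as_matrix()
        out['turn']=Ro.from_matrix(R.T@Rt).as_rotvec(degrees=True).round(2).tolist()
    return out
E
python3 - <<'E'
from h import *
ims={}
for n,(x0,y0,x1,y1) in(('top',(285,160,375,215)),('scene',(185,185,280,270))):
    im=grab(n); c=cv2.cvtColor(im['pixels'],cv2.COLOR_RGB2BGR)[y0:y1,x0:x1]
    c=cv2.resize(c,None,fx=6 if n=='top' else 6,fy=6,interpolation=cv2.INTER_CUBIC); ims[n]=c
w=max(i.shape[1] for i in ims.values())
o=np.vstack([cv2.copyMakeBorder(i,0,0,0,w-i.shape[1],0) for i in ims.values()])
o=cv2.resize(o,None,fx=.7,fy=.7); print(o.shape); cv2.imwrite('pics/crop1.png',o)
print(delta([575,-145,215],91.5))
E
```

```text
(588, 399, 3)
{'shift_m': [-0.5929, -0.6363, 0.0164], 'turn': [-0.03, 0.02, 73.04]}
```

View pics/crop1.png

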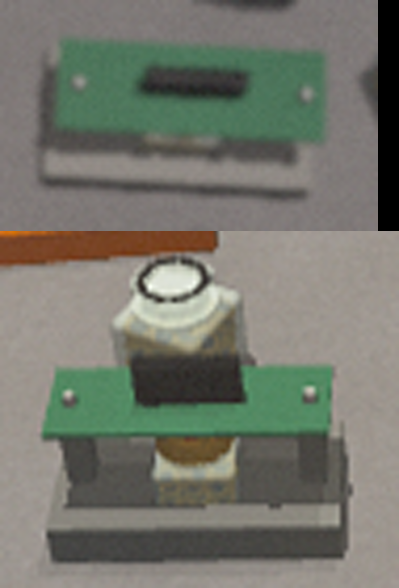

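The crop shows the two steel pins. In full-image pixels they are at about (303.8,179.5) and (358.1,182.4) in top, and (201.4,224.5) and (258.8,224.0) in scene. The dark rib lies between them.

```bash
python3 - <<'E'
from h import *
t=grab('top'); s=grab('scene')
def tri(a,b):
    o1,d1=ray(t,*a); o2,d2=ray(s,*b); A=np.stack([d1,-d2],1); k=np.linalg.lstsq(A,o2-o1,rcond=None)[0]
    p,q=o1+k[0]*d1,o2+k[1]*d2; return (p+q)/2, np.linalg.norm(p-q)
L=tri((303.5,179.2),(258.5,223.7)); R=tri((357.8,182.1),(201.1,224.2))
print(L,R); d=L[0]-R[0]; print((L[0]+R[0])/2, np.linalg.norm(d), np.degrees(np.arctan2(d[1],d[0]))-90)
E
python3 -m handwheel '[[[0,0,0],[-0.027,-0.029,0],0],[[0,0,0],[-0.027,-0.029,0],0],[[0,0,0],[-0.027,-0.029,0],0],[[0,0,0],[-0.027,-0.029,0],0],[[0,0,0],[-0.027,-0.029,0],0]]'
```

```text
(array([571.43130608, -59.38785315, 110.74853176]), np.float64(2.0013546687775485)) (array([ 577.33441472, -229.67169128,  111.30974636]), np.float64(1.3812702540607757))
[ 574.3828604  -144.52977222  111.02913906] 170.3870510896349 1.9854369355181802
clock: 0.82
eef_pos: [265.3, 449.1, 231.4]
tool_rot: [3.141, 0.0, 2.872]
force: [0.8, 1.0, -0.1]
width: 85.6
gripper_force: 0.0
```

```bash
python3 -m handwheel '[[[0,0,0],[-0.027,-0.029,0],0],[[0,0,0],[-0.027,-0.029,0],0],[[0,0,0],[-0.027,-0.029,0],0],[[0,0,0],[-0.027,-0.029,0],0],[[0,0,0],[-0.027,-0.029,0],0]]' | grep eef
python3 -m handwheel '[[[0,0,0],[-0.027,-0.029,0],0],[[0,0,0],[-0.027,-0.029,0],0],[[0,0,0],[-0.027,-0.029,0],0],[[0,0,0],[-0.027,-0.029,0],0],[[0,0,0],[-0.027,-0.029,0],0]]' | grep eef
python3 -m handwheel '[[[0,0,0],[-0.027,-0.029,0],0],[[0,0,0],[-0.027,-0.029,0],0],[[0,0,0],[-0.027,-0.029,0],0],[[0,0,0],[-0.027,-0.029,0],0],[[0,0,0],[-0.027,-0.029,0],0]]' | grep eef
python3 -m handwheel '[[[0,0,6.8],[0,0,0],0],[[0,0,6.8],[0,0,0],0],[[0,0,6.8],[0,0,0],0],[[0,0,6.8],[0,0,0],0],[[0,0,6.8],[0,0,0],0]]'
python3 -m handwheel '[[[0,0,6.8],[0,0,0],0],[[0,0,6.8],[0,0,0],0],[[0,0,6.8],[0,0,0],0],[[0,0,6.8],[0,0,0],0],[[0,0,6.8],[0,0,0],0]]'
python3 -c "
from h import *
print(delta([574.5,-144.5,215],92),ctrl.read_state()['qpos'])"
```

```text
eef_pos: [356.8, 273.4, 231.6]
eef_pos: [448.3, 97.5, 231.6]
eef_pos: [539.7, -78.4, 231.5]
clock: 2.48
eef_pos: [539.2, -76.6, 231.3]
tool_rot: [3.141, 0.0, 2.272]
force: [-0.2, 1.0, -0.4]
width: 85.8
gripper_force: 0.0
clock: 2.9
eef_pos: [539.2, -76.3, 231.4]
tool_rot: [3.141, -0.0, 1.679]
force: [0.3, -0.8, 0.4]
width: 85.6
gripper_force: 0.0
{'shift_m': [-0.0716, 0.0277, 0.0164], 'turn': [0.02, -0.01, 4.22]} [-0.21739764  0.51270219  0.46083419  1.82274567 -0.28911562  0.87244911
  0.4883178 ]
```

```bash
python3 -m handwheel '[[[0,0,0],[-0.024,0.009,0.005],0],[[0,0,0],[-0.024,0.009,0.005],0],[[0,0,0],[-0.024,0.0095,0.005],0],[[0,0,4.2],[0,0,0],0],[[0,0,0],[0,0,0],0]]'
python3 -m handwheel '[[[0,0,0],[0,0,0.02],0],[[0,0,0],[0,0,0.02],0],[[0,0,0],[0,0,0.01],0],[[0,0,0],[0,0,0],0],[[0,0,0],[0,0,0],0]]'
python3 - <<'E'
from h import *
print(delta([574.5,-144.5,117],92))
t=grab('top'); s=grab('scene')
a=cv2.resize(s['pixels'][150:270,180:290],None,fx=4,fy=4,interpolation=2); b=cv2.resize(t['pixels'][130:250,280:370],None,fx=4,fy=4,interpolation=2)
cv2.imwrite('pics/g1.png',np.hstack([a,b])[:,:,::-1])
E
```

```text
clock: 3.32
eef_pos: [574.6, -146.6, 215.9]
tool_rot: [-3.141, 0.001, 1.607]
force: [-0.4, -0.3, 0.3]
width: 85.3
gripper_force: 0.0
clock: 3.73
eef_pos: [574.5, -144.2, 166.3]
tool_rot: [-3.141, -0.0, 1.613]
force: [0.3, 0.7, -0.2]
width: 85.2
gripper_force: 0.0
{'shift_m': [-0.0003, 0.0001, 0.0493], 'turn': [-0.04, -0.03, 0.42]}
```

View pics/g1.png

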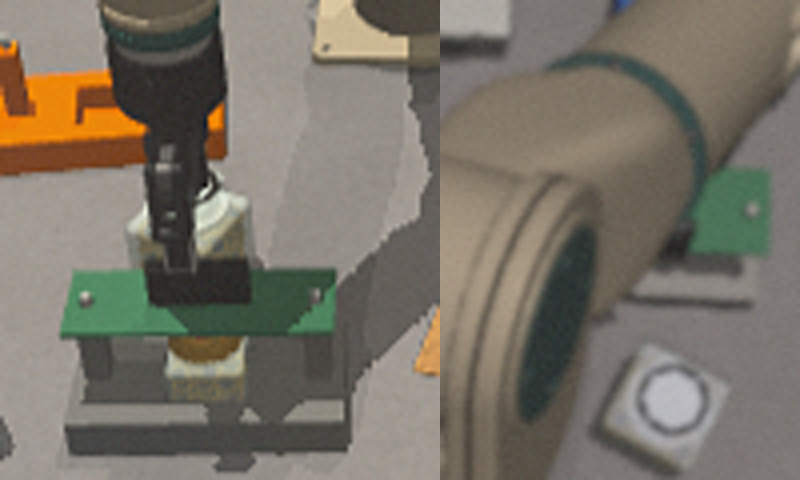

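The left half (scene) shows the front finger just above the rib, a little left of the rib's middle: finger at crop (180,260), rib centre at about (199,285). I'll check that against projection.

Run:
```python
from h import *
s=grab('scene')
for p in([574.5,-144.5,145],[567,-144.5,145],[581.5,-144.5,128],[617,-144.5,180],[617,-144.5,195],[574.5,-144.5,145-0]): 
    u,v=proj(s,p); print(p,(u-180)*4,(v-150)*4)
for y in(-182,-107): u,v=proj(s,[581.5,y,130]); print('rib end',y,(u-180)*4,(v-150)*4)
```

```text
[574.5, -144.5, 145] 193.56636093654697 261.42757533187205
[567, -144.5, 145] 194.93401476429244 254.697278101881
[581.5, -144.5, 128] 194.57657608576937 285.1710821676072
[617, -144.5, 180] 180.43141611130545 263.73541330721196
[617, -144.5, 195] 178.17032261739678 247.36897087019634
[574.5, -144.5, 145] 193.56636093654697 261.42757533187205
rib end -182 143.37535561804657 282.5144944503636
rib end -107 245.3340765296631 283.767898037603
```

Predicted and seen positions agree to about 1 px, so I'll go down and grip.

```bash
python3 -m handwheel '[[[0,0,0],[0.001,0,0.015],0],[[0,0,0],[0,0,0.015],0],[[0,0,0],[0,0,0.012],0],[[0,0,0],[0,0,0.006],0],[[0,0,0],[0,0,0],0]]'
python3 -m handwheel '[[[0,0,0],[0,0,0],0.4],[[0,0,0],[0,0,0],0.7],[[0,0,0],[0,0,0],1],[[0,0,0],[0,0,0],1],[[0,0,0],[0,0,0],1]]'
python3 -m handwheel '[[[0,0,0],[0,0,0],1],[[0,0,0],[0,0,0],1],[[0,0,0],[0,0,0],1]]'
```

```text
clock: 4.3
eef_pos: [573.9, -143.6, 117.3]
tool_rot: [-3.14, -0.001, 1.612]
force: [-0.2, -0.2, -0.4]
width: 85.1
gripper_force: 0.0
clock: 4.72
eef_pos: [574.8, -143.9, 118.8]
tool_rot: [3.141, 0.0, 1.612]
force: [0.9, -0.2, -0.5]
width: 25.8
gripper_force: 0.0
clock: 4.97
eef_pos: [574.7, -143.9, 118.7]
tool_rot: [3.141, 0.0, 1.612]
force: [-0.4, 0.5, 4.0]
width: 13.1
gripper_force: 59.2
```

```bash
python3 -m handwheel '[[[0,0,0],[0,0,-0.005],1],[[0,0,0],[0,0,-0.01],1],[[0,0,0],[0,0,-0.015],1],[[0,0,0],[0,0,-0.02],1],[[0,0,0],[0,0,-0.01],1]]'
python3 - <<'E'
from h import *
print(delta([504.3,142,178],76))
s=grab('scene')
cv2.imwrite('pics/g2.png',cv2.resize(s['pixels'][110:290,160:400],None,fx=3,fy=3,interpolation=2)[:,:,::-1])
E
```

```text
clock: 5.38
eef_pos: [575.3, -144.3, 180.5]
tool_rot: [3.139, 0.001, 1.612]
force: [0.1, -0.4, -2.3]
width: 13.0
gripper_force: 58.6
{'shift_m': [0.2889, -0.0593, 0.0021], 'turn': [0.13, 0.03, 16.33]}
```

View pics/g2.png

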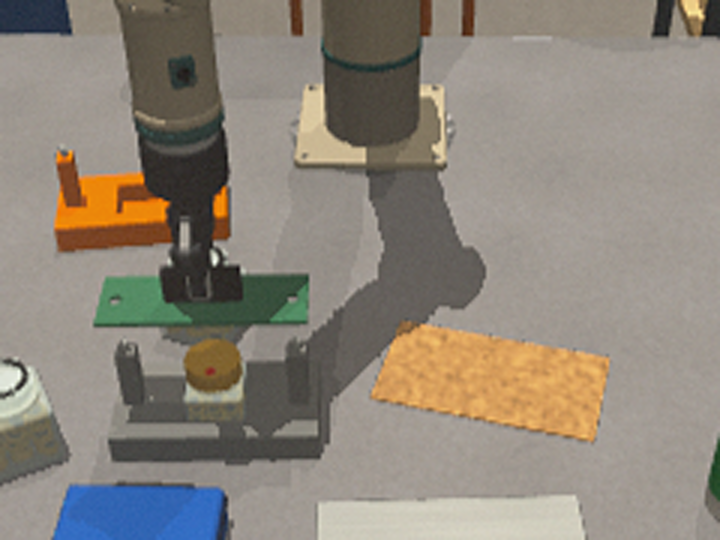

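The cover hangs level, clear of the pins. The cap's red dot is at crop (210,371), facing the camera (+x). The mat is clear, so I'll move over it.

```bash
python3 -m handwheel '[[[0,0,0],[0.015,-0.003,0],1],[[0,0,0],[0.03,-0.006,0],1],[[0,0,0],[0.036,-0.0075,0],1],[[0,0,0],[0.036,-0.0075,0],1],[[0,0,0],[0.036,-0.0075,0],1]]' | grep eef
python3 -m handwheel '[[[0,0,0],[0.036,-0.0075,0],1],[[0,0,0],[0.036,-0.0075,0],1],[[0,0,0],[0.034,-0.007,0],1],[[0,0,0],[0.02,-0.004,0],1],[[0,0,0],[0.01,-0.0015,0],1]]' | grep eef
python3 -m handwheel '[[[0,0,4],[0,0,0],1],[[0,0,5],[0,0,0],1],[[0,0,5],[0,0,0],1],[[0,0,2],[0,0,0],1],[[0,0,0],[0,0,0],1]]'
python3 -c "
from h import *
print(delta([504.3,142,19],76))"
```

```text
eef_pos: [535.9, 9.1, 178.0]
eef_pos: [502.0, 146.8, 177.7]
clock: 6.68
eef_pos: [504.0, 141.4, 178.1]
tool_rot: [3.141, 0.001, 1.33]
force: [0.8, 1.0, -2.6]
width: 12.8
gripper_force: 58.6
{'shift_m': [0.0008, 0.0001, 0.1591], 'turn': [0.02, 0.06, 0.22]}
```

```bash
python3 -m handwheel '[[[0,0,0],[0,0,0.02],1],[[0,0,0],[0,0,0.03],1],[[0,0,0],[0,0,0.035],1],[[0,0,0],[0,0,0.035],1],[[0,0,0],[0,0,0.02],1]]' | grep eef
python3 -m handwheel '[[[0,0,0],[0,0,0.007],1],[[0,0,0],[0,0,0.004],1],[[0,0,0],[0,0,0.003],1],[[0,0,0],[0,0,0.002],1],[[0,0,0],[0,0,0],1]]'
```

```text
eef_pos: [502.4, 141.5, 35.3]
clock: 7.52
eef_pos: [504.7, 142.6, 23.2]
tool_rot: [3.14, -0.001, 1.333]
force: [-0.2, 0.1, -1.2]
width: 12.9
gripper_force: 58.6
```

```bash
python3 -m handwheel '[[[0,0,0],[0,0,0.0015],1],[[0,0,0],[0,0,0.0015],1],[[0,0,0],[0,0,0],1]]'
python3 -m handwheel '[[[0,0,0],[0,0,0.001],1],[[0,0,0],[0,0,0],1]]'
python3 -m handwheel '[[[0,0,0],[0,0,0.0005],1],[[0,0,0],[0,0,0],1]]'
```

```text
clock: 7.77
eef_pos: [504.0, 142.7, 19.6]
tool_rot: [3.141, -0.0, 1.333]
force: [0.5, 0.6, -2.7]
width: 13.2
gripper_force: 58.6
clock: 7.93
eef_pos: [503.8, 142.6, 18.3]
tool_rot: [3.141, -0.0, 1.333]
force: [0.2, -0.1, -1.9]
width: 12.8
gripper_force: 58.6
clock: 8.1
eef_pos: [503.8, 142.5, 17.8]
tool_rot: [-3.142, -0.0, 1.332]
force: [0.1, 0.1, -2.4]
width: 12.7
gripper_force: 58.8
```

```bash
python3 -m handwheel '[[[0,0,0],[0,0,0.0006],1],[[0,0,0],[0,0,0],1]]' | egrep 'eef|^force'
python3 -m handwheel '[[[0,0,0],[0,0,0.0006],1],[[0,0,0],[0,0,0],1]]'| egrep 'eef|^force'
python3 -m handwheel '[[[0,0,0],[0,0,0],0.8],[[0,0,0],[0,0,0],0.6],[[0,0,0],[0,0,0],0.3],[[0,0,0],[0,0,0],0],[[0,0,0],[0,0,0],0]]'
python3 -m handwheel '[[[0,0,0],[0,0,0],0],[[0,0,0],[0,0,-0.01],0],[[0,0,0],[0,0,-0.02],0],[[0,0,0],[0,0,-0.03],0],[[0,0,0],[0,0,-0.035],0]]'
python3 -m handwheel '[[[0,0,0],[0,0,-0.035],0],[[0,0,0],[0,0,-0.035],0],[[0,0,0],[0,0,-0.03],0],[[0,0,0],[0,0,0],0]]'
python3 - <<'E'
from h import *
s=grab('scene')
cv2.imwrite('pics/g3.png',cv2.resize(s['pixels'][110:290,160:400],None,fx=3,fy=3,interpolation=2)[:,:,::-1])
E
```

```text
eef_pos: [503.8, 142.6, 17.7]
force: [-2.9, 0.3, 4.3]
eef_pos: [503.8, 142.6, 17.7]
force: [-3.2, 0.6, 9.9]
clock: 8.85
eef_pos: [503.8, 142.4, 16.5]
tool_rot: [-3.141, 0.0, 1.332]
force: [0.4, 0.5, -0.1]
width: 64.8
gripper_force: 0.0
clock: 9.27
eef_pos: [502.5, 142.0, 112.1]
tool_rot: [-3.139, 0.002, 1.332]
force: [-0.1, 0.7, -0.3]
width: 85.3
gripper_force: 0.0
clock: 9.6
eef_pos: [507.3, 142.6, 217.7]
tool_rot: [3.133, -0.006, 1.332]
force: [1.1, 1.2, 0.1]
width: 85.4
gripper_force: 0.0
```

View pics/g3.png

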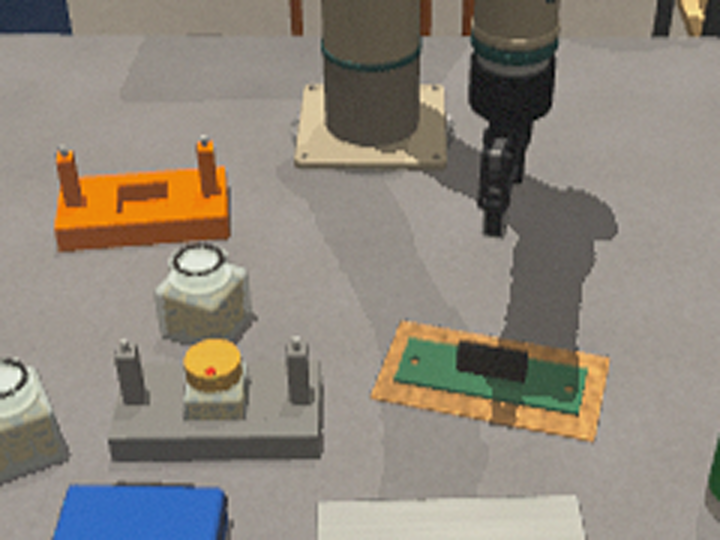

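The cover lies flat in the middle of the mat, released. The cap is at crop (213,365) with its dot facing +x. Next I'll measure the cap and shoulder.

Run:
```python
from h import *
for n in('top','scene'):
    im=grab(n); hsv=cv2.cvtColor(im['pixels'],cv2.COLOR_RGB2HSV)
    m=cv2.inRange(hsv,(12,100,90),(30,255,255))
    u0,v0=map(int,proj(im,[574.5,-144.5,81])); w=np.zeros_like(m); w[v0-16:v0+16,u0-18:u0+18]=1; m=m*w
    m=cv2.morphologyEx(m,cv2.MORPH_CLOSE,np.ones((5,5)))
    c=max(cv2.findContours(m,0,1)[0],key=cv2.contourArea); x,y,ww,hh=cv2.boundingRect(c); print(n,(x,y,ww,hh),cv2.contourArea(c))
    # predicted cap extents
    def ext(cx,cy):
        a=np.linspace(0,6.28,60); P=np.array([proj(im,[cx+28.5*np.cos(t),cy+28.5*np.sin(t),z]) for t in a for z in(70,92)])
        return P.min(0),P.max(0)
    print(ext(574.5,-144.5))
    # dot
    r=cv2.inRange(hsv,(0,150,100),(6,255,255))*w; ys,xs=np.nonzero(r); 
    if len(xs): print('dot',onz(im,xs.mean(),ys.mean(),92))
    if n=='scene':
        cr=cv2.resize(im['pixels'][v0-25:v0+45,u0-40:u0+40],None,fx=8,fy=8,interpolation=2).copy()
        for z in(50,60,68,70,92):
            p=proj(im,[604,-144.5,z]); cv2.putText(cr,f'-{z}',(int((p[0]-u0+40)*8)+100,int((p[1]-v0+25)*8)),0,.5,(255,0,0),1)
        cv2.imwrite('pics/j.png',cr[:,:,::-1])
    else:
        us=[(337,228)]; print('decoy approx',onz(im,338,228,100))
```

```text
top (320, 174, 18, 18) 216.5
(array([319.78024375, 173.62716028]), array([338.48838325, 192.61695495]))
decoy approx [ 428.73573248 -178.42765141  100.        ]
scene (221, 223, 20, 18) 254.0
(array([220.5927209 , 222.27949328]), array([240.22455349, 240.55713903]))
dot [ 594.85112464 -144.21209512   92.        ]
```

View pics/j.png

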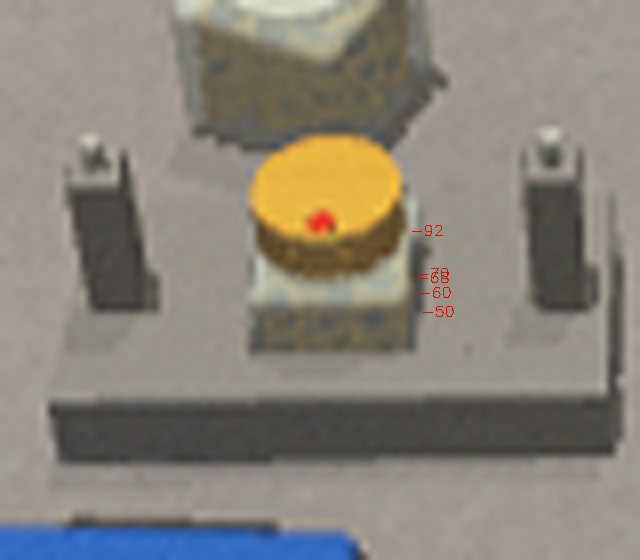

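The crop shows the brass cap with the red dot toward +x. The jar shoulder edge is at about row 303, which is z ≈ 57. The cap centre agrees with (574.5,-144.5), and finger tips at z ≥ 60 will clear the shoulder.

```bash
python3 -c "
from h import *
print(delta([574.5,-144.5,190],60))"
python3 -m handwheel '[[[0,0,0],[-0.015,0.008,0],0],[[0,0,0],[-0.03,0.016,0],0],[[0,0,0],[-0.03,0.016,0],0],[[0,0,0],[-0.03,0.016,0],0],[[0,0,0],[-0.03,0.016,0],0]]' | grep eef
python3 -m handwheel '[[[0,0,0],[-0.03,0.016,0],0],[[0,0,0],[-0.03,0.016,0],0],[[0,0,0],[-0.03,0.016,0],0],[[0,0,4],[-0.015,0.008,0],0],[[0,0,4],[0,0,0],0]]' | grep eef
python3 -m handwheel '[[[0,0,4],[0,0,0],0],[[0,0,4],[0,0,0],0],[[0,0,0],[0,0,0],0],[[0,0,0],[0,0,0],0]]'
python3 -c "
from h import *
print(delta([574.5,-144.5,60],60),ctrl.read_state()['qpos'])"
```

```text
{'shift_m': [-0.2624, 0.1369, 0.0217], 'turn': [-0.02, -0.04, 16.36]}
eef_pos: [540.8, -6.9, 210.0]
eef_pos: [570.6, -127.2, 210.4]
clock: 10.92
eef_pos: [570.6, -120.7, 210.2]
tool_rot: [-3.139, 0.001, 1.055]
force: [-0.6, -0.4, 1.0]
width: 85.4
gripper_force: 0.0
{'shift_m': [-0.0186, 0.0155, 0.1501], 'turn': [-0.15, 0.07, 0.44]} [-0.23652814  0.63734475  0.64601658  1.74220417 -0.4649585   0.92325306
  0.08725185]
```

```bash
python3 -m handwheel '[[[0,0,0],[-0.01,0.008,0.02],0],[[0,0,0],[-0.0086,0.0075,0.02],0],[[0,0,0],[0,0,0.025],0],[[0,0,0],[0,0,0.02],0],[[0,0,0],[0,0,0],0]]'
python3 -c "
from h import *
print(delta([574.5,-144.5,60],60))"
```

```text
clock: 11.33
eef_pos: [572.7, -143.5, 122.3]
tool_rot: [-3.133, 0.002, 1.055]
force: [-1.9, 0.6, 0.1]
width: 85.3
gripper_force: 0.0
{'shift_m': [0.0001, 0.0026, 0.0623], 'turn': [-0.48, 0.1, 0.42]}
```

```bash
python3 -m handwheel '[[[0,0,0],[0,0,0.02],0],[[0,0,0],[0,0,0.02],0],[[0,0,0],[0,0,0],0],[[0,0,0],[0,0,0],0]]'
python3 -c "
from h import *
print(delta([574.5,-144.5,60],60))"
```

```text
clock: 11.67
eef_pos: [575.4, -144.5, 86.7]
tool_rot: [-3.14, 0.0, 1.054]
force: [0.9, -0.4, 0.2]
width: 85.4
gripper_force: 0.0
{'shift_m': [-0.0004, -0.0008, 0.0267], 'turn': [-0.08, 0.01, 0.39]}
```

```bash
python3 -m handwheel '[[[0,0,0],[0,-0.0005,0.009],0],[[0,0,0],[0,0,0.009],0],[[0,0,0],[0,0,0.006],0],[[0,0,0],[0,0,0.002],0],[[0,0,0],[0,0,0],0]]'|egrep 'eef|^force'
python3 -m handwheel '[[[0,0,0],[0,0,0],0.15],[[0,0,0],[0,0,0],0.2],[[0,0,0],[0,0,0],0.25],[[0,0,0],[0,0,0],0.28],[[0,0,0],[0,0,0],0.3]]'
python3 -m handwheel '[[[0,0,0],[0,0,0],0.34],[[0,0,0],[0,0,0],0.4],[[0,0,0],[0,0,0],1],[[0,0,0],[0,0,0],1]]'
```

```text
eef_pos: [575.0, -144.3, 60.0]
force: [-0.7, 1.0, 0.0]
clock: 12.5
eef_pos: [575.1, -144.3, 60.8]
tool_rot: [-3.141, -0.0, 1.053]
force: [-1.5, 0.6, 0.1]
width: 59.8
gripper_force: 0.1
clock: 12.83
eef_pos: [574.6, -144.1, 61.1]
tool_rot: [-3.14, -0.0, 1.053]
force: [-3.3, 0.9, 6.7]
width: 55.4
gripper_force: 61.9
```

Grip is on. I'll turn anticlockwise, which is negative about tool z (down).

```bash
python3 -m handwheel '[[[0,0,-2],[0,0,0],1],[[0,0,-4],[0,0,0],1],[[0,0,-4],[0,0,0],1],[[0,0,-4],[0,0,0],1],[[0,0,-4],[0,0,0],1]]'
python3 -c "
from h import *
print(ctrl.read_state()['torque'])"
python3 -m handwheel '[[[0,0,-4],[0,0,0],1],[[0,0,-4],[0,0,0],1],[[0,0,-4],[0,0,0],1],[[0,0,-4],[0,0,0],1],[[0,0,0],[0,0,0],1]]'
python3 - <<'E'
from h import *
print(ctrl.read_state()['torque'])
im=grab('scene'); hsv=cv2.cvtColor(im['pixels'],cv2.COLOR_RGB2HSV)
u0,v0=map(int,proj(im,[574.5,-144.5,92])); r=cv2.inRange(hsv,(0,150,100),(6,255,255)); w=np.zeros_like(r); w[v0-14:v0+14,u0-14:u0+14]=1
ys,xs=np.nonzero(r*w); print(len(xs), onz(im,xs.mean(),ys.mean(),92) if len(xs) else None)
E
```

```text
clock: 13.25
eef_pos: [575.2, -144.3, 61.0]
tool_rot: [3.142, -0.001, 1.369]
force: [-1.0, 0.8, 3.6]
width: 55.0
gripper_force: 62.4
[ 0.25567582  0.21007965 -0.42349261]
clock: 13.67
eef_pos: [575.7, -144.5, 61.0]
tool_rot: [3.141, -0.0, 1.648]
force: [-0.8, 1.7, 3.2]
width: 55.0
gripper_force: 62.8
[0.20254051 0.04794743 0.04345859]
2 [ 591.01798154 -130.79173538   92.        ]
```

```bash
python3 -m handwheel '[[[0,0,-4],[0,0,0],1],[[0,0,-4],[0,0,0],1],[[0,0,-4],[0,0,0],1],[[0,0,-4],[0,0,0],1]]' | grep -v clock
python3 -c "
from h import *
print(ctrl.read_state()['torque'])"
python3 -m handwheel '[[[0,0,-4],[0,0,0],1],[[0,0,-4],[0,0,0],1],[[0,0,-4],[0,0,0],1],[[0,0,-3],[0,0,0],1],[[0,0,0],[0,0,0],1]]'
python3 - <<'E'
from h import *
print(ctrl.read_state()['torque'])
im=grab('scene'); hsv=cv2.cvtColor(im['pixels'],cv2.COLOR_RGB2HSV)
u0,v0=map(int,proj(im,[574.5,-144.5,92])); r=cv2.inRange(hsv,(0,130,70),(8,255,255)); w=np.zeros_like(r); w[v0-14:v0+14,u0-14:u0+14]=1
ys,xs=np.nonzero(r*w); print(len(xs), onz(im,xs.mean(),ys.mean(),92) if len(xs) else None)
cv2.imwrite('pics/k.png',cv2.resize(im['pixels'][v0-40:v0+40,u0-50:u0+50],None,fx=6,fy=6,interpolation=2)[:,:,::-1])
E
```

```text
eef_pos: [576.2, -144.6, 61.4]
tool_rot: [3.14, 0.001, 1.926]
force: [-2.3, 0.7, 9.7]
width: 55.5
gripper_force: 63.4
[ 0.21812896  0.37474183 -0.23423599]
clock: 14.47
eef_pos: [576.5, -144.8, 62.3]
tool_rot: [3.139, 0.002, 2.188]
force: [-2.6, 0.6, 12.3]
width: 54.9
gripper_force: 63.5
[0.33019953 0.34211292 0.03010713]
0 None
```

View pics/k.png

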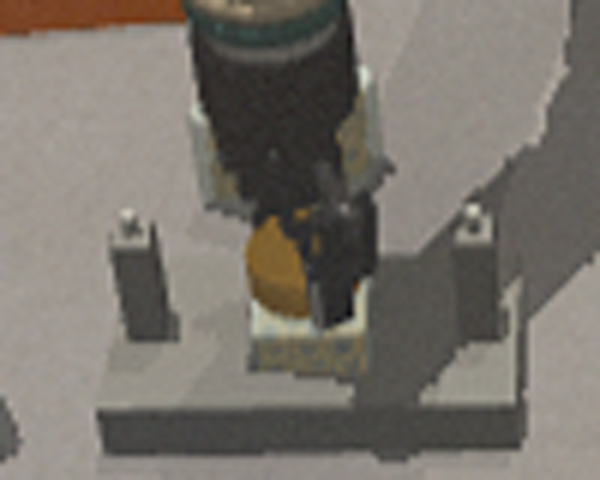

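The gripper hides the dot. The tool turned 65°, and the upward force jumped to about 12 N with a 1.3 mm rise, so the threads have let go. I'll add 2° of margin, then lift in small steps.

```bash
python3 -m handwheel '[[[0,0,-2],[0,0,0],1],[[0,0,0],[0,0,0],1]]' | egrep 'eef|^force|tool'
python3 -m handwheel '[[[0,0,0],[0,0,-0.001],1],[[0,0,0],[0,0,-0.001],1],[[0,0,0],[0,0,0],1]]' | egrep 'eef|^force'
python3 -m handwheel '[[[0,0,0],[0,0,-0.001],1],[[0,0,0],[0,0,-0.001],1],[[0,0,0],[0,0,0],1]]' | egrep 'eef|^force'
python3 -m handwheel '[[[0,0,0],[0,0,-0.001],1],[[0,0,0],[0,0,0],1],[[0,0,0],[0,0,0],1]]'
```

```text
eef_pos: [576.6, -144.8, 62.3]
tool_rot: [3.14, 0.002, 2.222]
force: [-1.7, 0.8, 12.3]
eef_pos: [575.7, -144.8, 62.8]
force: [-1.0, -0.0, 5.3]
eef_pos: [575.1, -144.5, 64.4]
force: [1.2, 1.0, -0.3]
clock: 15.43
eef_pos: [575.3, -144.5, 65.5]
tool_rot: [-3.141, -0.0, 2.222]
force: [-0.8, 0.9, 0.2]
width: 55.2
gripper_force: 63.2
```

The cap came free with no pull on the jar. I'll raise it to about 35 mm.

```bash
python3 -m handwheel '[[[0,0,0],[0,0,-0.003],1],[[0,0,0],[0,0,-0.004],1],[[0,0,0],[0,0,-0.005],1],[[0,0,0],[0,0,-0.005],1],[[0,0,0],[0,0,0],1]]' | egrep 'eef|^force'
python3 -m handwheel '[[[0,0,0],[0,0,-0.005],1],[[0,0,0],[0,0,-0.005],1],[[0,0,0],[0,0,-0.003],1],[[0,0,0],[0,0,0],1],[[0,0,0],[0,0,0],1]]'
python3 - <<'E'
from h import *
im=grab('scene')
cv2.imwrite('pics/l.png',cv2.resize(im['pixels'][170:290,170:370],None,fx=4,fy=4,interpolation=2)[:,:,::-1])
E
```

```text
eef_pos: [576.2, -144.8, 84.0]
force: [0.3, 0.1, -0.3]
clock: 16.27
eef_pos: [575.5, -144.6, 95.9]
tool_rot: [3.141, 0.0, 2.223]
force: [0.9, -0.7, -1.0]
width: 55.1
gripper_force: 63.2
```

View pics/l.png

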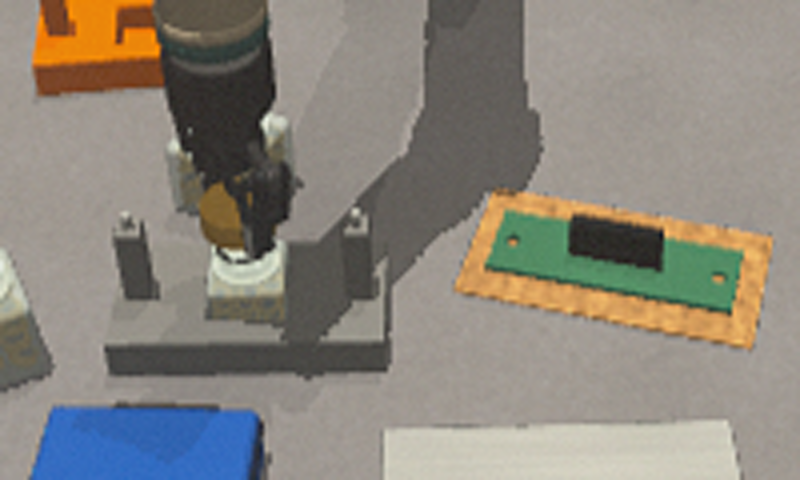

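The cap is held level above the open jar at about (240,215). The jar is seated in its well, with its black seal visible at (235,255), and the cover is flat on the mat. I'll hand it in.

```bash
python3 -c "
from cell import ctrl
print(ctrl.finish_job())"
```

```text
the job is handed in; nothing more can be done
None
```

The job is handed in, with no verdict returned: the cover lies flat in the middle of the mat, and the cap, unscrewed by about 67°, is held level about 35 mm above the open jar, which is still in its well.

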